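# Lock the tile and index the line guide to the third stop

### The arm

A 7-joint arm with a two-finger parallel gripper is mounted at the origin on the work surface. World frame = base frame: x ahead of the robot, y to its left, z up, the work surface at z = 0. Lengths are in m, angles in rad, forces in N, time in s.
With the tool pointing down it reaches from about 0.425 to 0.875 m from the base axis. Payload 4.7 kg.
Tool frame: the origin (TCP) lies midway between the tips of the shut fingers; the grasp point (between the pads) lies 19 mm behind it; z points along the fingers, y is the line along which they close (so a half turn about z gives the same grasp; the last joint's range is limited). The gripper opens to 87 mm and grips with 3 to 60 N. Pads are 19 mm wide; open, the fingers measure 117 mm over their backs; the gripper's body (75 mm by 190 mm) begins 51 mm behind the grasp point.
Start: joints at [-1.29, 0.321, -0.07, 1.45, 0.023, 1.371, -0.057], TCP at [0.171, 0.627, 0.223] pointing down, gripper open.
Joint ranges: [-2.86, 2.86], [-0.3, 2.09], [-1.38, 1.24], [0.06, 2.45], [-1.56, 4.7], [0.09, 2.05], [-2.69, 2.69]. Speed limits (rad/s): [2.57, 2.57, 3.14, 3.14, 3.14, 3.14, 3.14].

### API

Orientations are given as a rotation vector (axis times angle).
In Python, from bench import ctrl gives the robot as it stands.
- The arm moves only by the tool tcp_steps, called after "Call:" in YAML: its name, and indented under it one key for each argument. Schema: {"type":"object","properties":{"rows":{"type":"array","items":{"type":"array","prefixItems":[{"type":"array","items":{"type":"number"},"minItems":3,"maxItems":3},{"type":"number"},{"type":"number"}],"minItems":3,"maxItems":3},"minItems":1,"maxItems":20},"grip_force":{"type":"number"},"only":{"type":"string"},"quiet":{"type":"boolean"},"lines":{"type":"string"}},"required":["rows"],"additionalProperties":false}. rows is a list of rows, 1 to 20 of them, each written [[dx, dy, dz], turn, opening]: dx, dy, dz in m, then a turn about the tool's z in rad, then the opening from 0.0 (shut) to 1.0 (fully open); each row is the pose to reach, as a shift and turn from the pose commanded when the call began, along the tool's axes at that moment; what a row does not reach only later rows make up. A row lasts 1/10 s, in which the tool goes at most 0.05 m and 0.15 rad, less where a joint would pass 70% of its speed; a pose out of reach is approached as far as the arm can. The fingers move at their own pace and stop on an object; grip_force is the grip in N (left out, the last holds). Time passes only in rows, so rows that do not move let the fingers close. The tool returns the time, the measured TCP pose, the force, the opening and the grip force at its end. only (a regular expression) keeps the lines of the reply that match it, lines (a string "A,B") keeps lines A to B, and quiet returns only ok. Input that does not fit is refused with a message, and nothing moves.
- ctrl.get_state(): the state, without advancing time (a new reading comes with each control period).
- ctrl.get_image(name): name is "scene" or "top" or "wrist"; returns the picture (384x512x3 uint8, red, green, blue); there is no depth.
- ctrl.camera_model(name): a dict with "vertical_fov" (degrees; the focal length in pixels is half the picture's height over the tangent of half this angle, whatever the lens; pixels are square), "cx", "cy" (the principal point, pixels), "rvec" (rotation vector, rad) and "tvec" (3), from world to camera coordinates, as OpenCV has them; the wrist camera has in their place "hand_eye" (4x4, takes a point from camera to tool coordinates, whose origin is the TCP and whose axes are the flange's). Camera axes: x right, y down, z forward; pixel columns grow to the right and rows downward; lengths in m; the calibration is good to about 2 mm. The wrist camera is an equidistant fisheye: a pixel r from the principal point sees the ray r / f radians off the axis. A picture is of the moment at which its call begins: read the wrist's pose just before it. camera_model takes no time and is no camera call.
- ctrl.close_job(): hands the job in; it is judged then, once.
The state is a dict: "time": time; "joint_positions": joint angles; "qd": joint speeds; "joint_torque": joint torques, N m; "position": TCP position; "tool_rot": TCP orientation; "ft_force": force on the tool from outside, world axes, zero at the start; "torque": the same for the moment, N m; "grip_width": opening from 0.0 (shut) to 1.0 (fully open); "grip_force": force on a finger pad.
Only numpy, scipy, OpenCV 4.12 (cv2) and the standard library are available. Lean on these libraries where they do the work, as an engineer would, in place of code of your own. Each camera call takes 0.05 s, during which the arm holds its last target. There are 200 camera calls.

### The job

Get the tile-lining jig ready for drawing a line: first swing the yellow keeper bar shut over the tile's edge until it snaps into its catch, then grip the red index knob and turn it clockwise, seen from above, three clicks on from where it stands, to the third stop and no further. Finish while still gripping the knob there, keeping it at the third stop; leave the tile in its seat and the jars, the brush and the spare tile where they are.

Things in the scene. Friction and masses are not known exactly. Their poses are not given: they have to be found in the camera images.
- jig: Jig fixed to the bench: aluminium plate 12 mm thick, x -98 to 98, y -175 to 85 mm. Origin on the bench under the seat's middle; z up. Yellow keeper bar on its +y side; blue round knob housing (72 mm across, top 36 mm up) at (0, -130) mm. A brass line guide lies across the tile, top 29 mm up (its black shoe 35 mm); the knob drives it 12 mm to +x per click. Fences 18 mm up.
- index_knob: Index knob: red bar grip 44 mm long (its x), 14 mm wide (y), 30 mm high, on a black disc 44 mm across. Origin on the turning axis at the disc's underside, 36 mm above the bench; bar from 44 to 74 mm; z up. A white line on top marks the pointer end (its -x). Turns with the knob. Nothing taller than 40 mm stands within 80 mm of the axis.
- index_grip (a point): Point on the knob's axis to grip, 64 mm above the bench (10 mm below the bar's top); its axes are the red bar's: x along the bar, y across it (14 mm).
- index (a joint): Knob angle, rad; grows clockwise seen from above. Starts at 0, the start stop (pointer at the red tick). A sprung ball holds it at a stop every 0.419 rad (24 degrees); the third is 1.257; stops go on to the seventh. White ticks on the housing mark the stops, the third and sixth longer. A click takes about 0.1 to 0.15 N m; let go, it falls into the nearest stop.
- keeper (a joint): Keeper bar angle, rad: 0 shut, growing as it opens; starts between 0.55 and 1.0. Shuts anticlockwise seen from above, its free end swinging in over the tile's edge. Swings level, freely, stays where left. In the last 0.08 rad it meets a sprung ball catch: 4 to 8 N at the post pushes it over; inside 0.03 rad the ball snaps it to 0 and holds it.
- keeper_grip (a point): Centre of the black upright post on the keeper bar near its free end, 58.5 mm above the bench. The post is 16 mm across and stands from 32.5 to 66.5 mm above the bench. Its axes turn with the bar: -x points along the bar from hinge to free end, +y across the bar, the way it opens; z up. 125 mm from the hinge.
- keeper_hinge (a point): Point on the keeper bar's upright hinge axis, level with keeper_grip (58.5 mm above the bench). The yellow bar is 150 mm long, 18 mm wide, 10 mm thick, its top 32.5 mm above the bench.
- tile: Buff ceramic tile 108 by 108 by 8 mm lying loose in the jig's seat, top 20 mm above the bench. Origin at the centre of its underside.
- spare_tile: Same kind of tile lying flat on the bench to the jig's -y side, next to the knob, to be left alone. Origin at the centre of its underside.
- blue_jar: Closed glaze jar, blue lid, 60 mm across, 85 mm tall, standing on the bench beyond the jig, to be left alone. Origin at its underside.
- green_jar: Closed glaze jar, green lid, 60 mm across, 85 mm tall, standing on the bench beyond the jig, to be left alone. Origin at its underside.
- brush: Brush 170 mm long lying on the bench beyond the jig, to be left alone. Its x runs along it.

How it is judged:
By the outcome, as a careful person would: the job done as asked, in the order asked, and still so for the second after the job is handed in, while the arm keeps its last pose, push and grip.
It also fails if it takes over 45 s, if anything falls off the work surface, if the arm or the gripper's body presses on something with over 40 N, if the wrist force passes 120 N, or if a joint passes its speed limit or range.

## Working session

There is one attempt and no reset: what is moved stays moved. The work goes in short steps, Python scripts to look and compute and a tool call to move; the robot and the scene stay as the last step left them, time stands still between calls to the robot, and variables do not carry over. Pictures are saved under pics/ and viewed, at most 10 in all, crops included, and the job is handed in when it is done.

```bash
ls; mkdir -p pics; python3 - <<'E'
from bench import ctrl
import cv2,numpy as np
s=ctrl.get_state();print(s['time'],s['position'],s['tool_rot'],s['grip_width'])
a=[]
for n in("scene","top"):
    im=ctrl.get_image(n);cv2.imwrite(f'pics/{n}0.png',im[:,:,::-1]);print(n,ctrl.camera_model(n))
im=ctrl.get_image("wrist");cv2.imwrite('pics/wrist0.png',im[:,:,::-1]);print(ctrl.camera_model("wrist"))
E
```

```text
bench.py
pics
0.0 [0.17123814 0.62642174 0.22143979] [-4.17743151e-01 -3.11351624e+00  3.10837213e-03] 0.9968398024257747
scene {'vertical_fov': 49.682743492706365, 'cx': 252.7217508901453, 'cy': 190.69859555598484, 'rvec': array([ 1.94599004,  1.31520706, -0.59352202]), 'tvec': array([-0.18227911, -0.32542747,  1.46413326])}
top {'vertical_fov': 43.804689147498976, 'cx': 255.6776714765811, 'cy': 191.12894889796019, 'rvec': array([ 2.18912247, -2.19008569,  0.04759767]), 'tvec': array([-0.05712019,  0.63413655,  1.30298239])}
{'vertical_fov': 65.70646984690485, 'cx': 255.66103917200726, 'cy': 190.3025031353729, 'hand_eye': array([[-9.28902933e-04, -9.59838041e-01, -2.80553153e-01,
         7.70162129e-02],
       [ 9.99999174e-01, -1.14078039e-03,  5.91910117e-04,
        -9.43668632e-04],
       [-8.88187383e-04, -2.80552371e-01,  9.59838308e-01,
        -1.62634837e-01],
       [ 0.00000000e+00,  0.00000000e+00,  0.00000000e+00,
         1.00000000e+00]])}
```

View pics/top0.png

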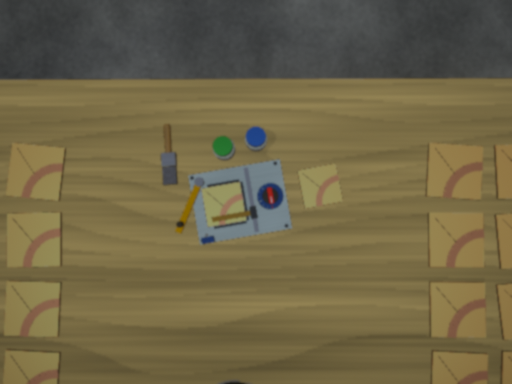

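View pics/scene0.png

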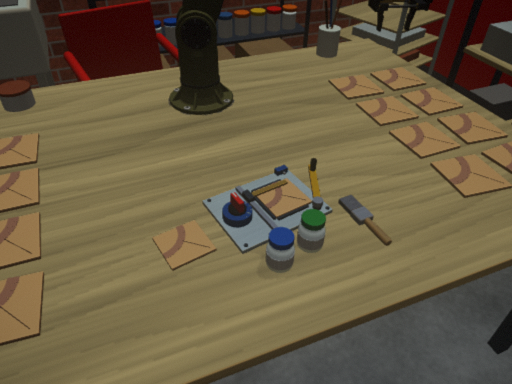

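```bash
cat > h.py <<'E'
from bench import ctrl
import cv2,numpy as np
from scipy.spatial.transform import Rotation as R
def K(m):
    f=192/np.tan(np.radians(m['vertical_fov']/2)); return f
def ray(name,uv,st=None):
    m=ctrl.camera_model(name);f=K(m);d=np.array([(uv[0]-m['cx'])/f,(uv[1]-m['cy'])/f])
    if name=='wrist':
        st=st or ctrl.get_state()
        r=np.hypot(*d);v=np.r_[d/r*np.sin(r),np.cos(r)] if r>0 else np.array([0,0,1.])
        T=R.from_rotvec(st['tool_rot']).as_matrix();H=m['hand_eye']
        return T@H[:3,3]+st['position'],T@H[:3,:3]@v
    Rm=cv2.Rodrigues(m['rvec'])[0];return -Rm.T@m['tvec'],Rm.T@np.r_[d,1]
def plane(name,uv,z,st=None):
    o,d=ray(name,uv,st);return o+d*(z-o[2])/d[2]
def two(a,ua,b,ub,st=None):
    (o1,d1),(o2,d2)=ray(a,ua,st),ray(b,ub,st)
    t=np.linalg.lstsq(np.c_[d1,-d2],o2-o1,rcond=None)[0];p,q=o1+d1*t[0],o2+d2*t[1]
    return (p+q)/2,np.linalg.norm(p-q)
def blobs(im,lo,hi,amin=8,box=None):
    hsv=cv2.cvtColor(im,cv2.COLOR_RGB2HSV);m=cv2.inRange(hsv,lo,hi)
    if box: k=np.zeros_like(m);x0,y0,x1,y1=box;k[y0:y1,x0:x1]=1;m=m*k
    n,_,s,c=cv2.connectedComponentsWithStats(m)
    return [(s[i,4],c[i].round(1),s[i,:4]) for i in range(1,n) if s[i,4]>=amin],m
E
python3 - <<'E'
from h import *
s=cv2.imread('pics/scene0.png');t=cv2.imread('pics/top0.png');w=cv2.imread('pics/wrist0.png')
c1=cv2.resize(t[120:250,150:300],None,fx=4,fy=4,interpolation=cv2.INTER_CUBIC)[:,:400*2]
cv2.imwrite('pics/c1.png',c1)
c2=cv2.resize(s[145:255,195:345],None,fx=5,fy=5,interpolation=cv2.INTER_CUBIC);cv2.imwrite('pics/c2.png',c2)
for n,im,box in(('top',t,(150,120,300,250)),('scene',s,(195,145,345,255))):
    rgb=im[:,:,::-1].copy()
    for k,lo,hi in(('red',(0,190,90),(6,255,255)),('red2',(172,170,90),(180,255,255)),('yel',(15,215,140),(30,255,255)),('blk',(0,0,0),(180,255,50)),('blu',(105,120,40),(125,255,255))):
        print(n,k,blobs(rgb,lo,hi,6,box)[0])
E
```

```text
top red [(np.int32(33), array([269.6, 192.1]), array([267, 189,   6,   7], dtype=int32))]
top red2 []
top yel []
top blk [(np.int32(25), array([275.2, 194.6]), array([273, 189,   5,  12], dtype=int32)), (np.int32(31), array([264.8, 196.2]), array([263, 191,   5,  11], dtype=int32)), (np.int32(26), array([252.8, 211.9]), array([251, 208,   4,   9], dtype=int32)), (np.int32(13), array([180. , 223.8]), array([178, 223,   5,   3], dtype=int32))]
top blu [(np.int32(283), array([255.3, 136.3]), array([246, 127,  19,  19], dtype=int32)), (np.int32(243), array([269.7, 195.6]), array([258, 184,  25,  24], dtype=int32)), (np.int32(52), array([207.3, 239.4]), array([202, 237,  12,   6], dtype=int32))]
scene red [(np.int32(36), array([237.5, 199.6]), array([232, 195,  11,   9], dtype=int32))]
scene red2 []
scene yel []
scene blk [(np.int32(52), array([312.9, 164.2]), array([311, 159,   5,  12], dtype=int32)), (np.int32(32), array([280.1, 171.7]), array([275, 169,  12,   6], dtype=int32)), (np.int32(170), array([255.5, 201.7]), array([241, 191,  35,  28], dtype=int32)), (np.int32(18), array([341.8, 203.9]), array([339, 201,   6,   8], dtype=int32)), (np.int32(126), array([235.6, 210.1]), array([228, 203,  18,  13], dtype=int32)), (np.int32(43), array([316.8, 206. ]), array([313, 203,   9,   7], dtype=int32)), (np.int32(89), array([292.3, 212. ]), array([278, 205,  30,  15], dtype=int32)), (np.int32(160), array([237.2, 221.7]), array([223, 215,  29,  12], dtype=int32)), (np.int32(84), array([311.9, 226.3]), array([302, 220,  23,  10], dtype=int32)), (np.int32(82), array([280., 246.]), array([268, 240,  25,  10], dtype=int32))]
scene blu [(np.int32(30), array([280.5, 168.2]), array([276, 166,  10,   5], dtype=int32)), (np.int32(217), array([236.5, 213. ]), array([223, 203,  29,  18], dtype=int32)), (np.int32(387), array([281.1, 236.2]), array([269, 227,  25,  19], dtype=int32))]
```

View pics/c1.png

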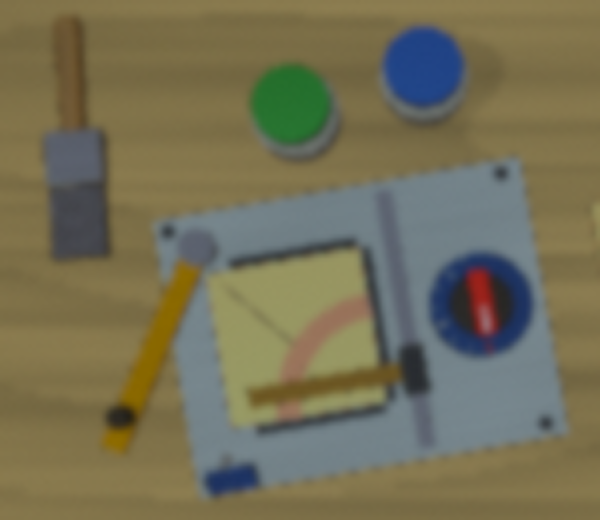

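View pics/c2.png

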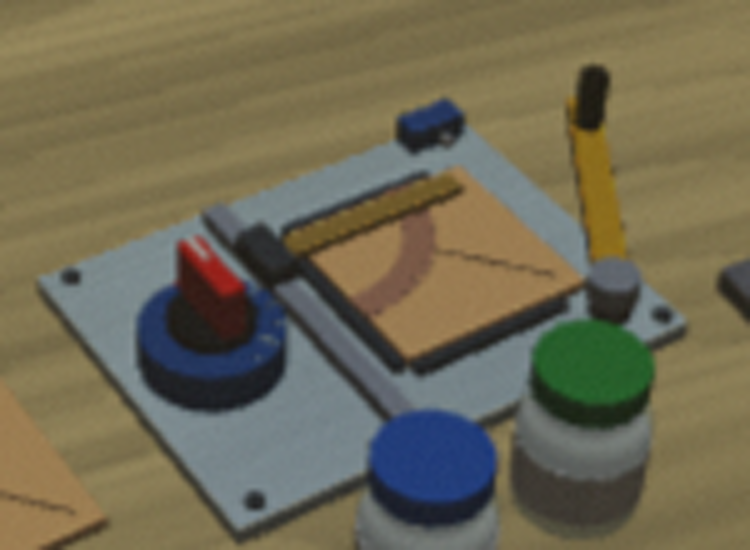

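```bash
python3 - <<'E'
from h import *
T=lambda u,v:((u+.5)/4-.5+150,(v+.5)/4-.5+120)
S=lambda u,v:((u+.5)/5-.5+195,(v+.5)/5-.5+145)
np.set_printoptions(precision=4,suppress=True)
C=[plane('top',T(*p),.012)[:2] for p in((155,222),(520,160),(567,433),(205,495))]  # (+x,+y),(+x,-y),(-x,-y),(-x,+y)
L=np.array([(98,85),(98,-175),(-98,-175),(-98,85)])/1000
M,_=cv2.estimateAffinePartial2D(L,np.array(C));A=cv2.estimateAffinePartial2D
sc=np.hypot(M[0,0],M[1,0]);th=np.arctan2(M[1,0],M[0,0]);print('jig th',th,'sc',sc,'org',M[:,2])
M[:,:2]/=sc; M[:,2]=np.mean(C,0)-M[:,:2]@L.mean(0);print('org',M[:,2])
print('knob axis from jig',M@[0,-.13,1], 'from disc/housing top',plane('top',(269.7,195.7),.036))
print('post top two-view',two('top',T(121,415),'scene',S(594,72)),'top plane',plane('top',T(121,415),.06))
print('hinge',plane('top',T(197,243),.0385), two('top',T(197,243),'scene',S(613,270)))
print('knob bar ends',plane('top',T(478,270),.074),plane('top',T(487,334),.074))
print('catch',plane('top',T(232,474),.03))
s=ctrl.get_state();print(R.from_rotvec(s['tool_rot']).as_matrix())
E
```

```text
jig th 0.1716919466103891 sc 0.9817214726459803 org [0.5984 0.0295]
org [0.5983 0.0303]
knob axis from jig [ 0.6205 -0.0978] from disc/housing top [ 0.6206 -0.0957  0.036 ]
post top two-view (array([0.546 , 0.1431, 0.0688]), np.float64(0.0004005709011539608)) top plane [0.5458 0.1444 0.06  ]
hinge [0.6624 0.0971 0.0385] (array([0.6615, 0.0955, 0.0418]), np.float64(0.0026361863107577255))
knob bar ends [ 0.6416 -0.0935  0.074 ] [ 0.5993 -0.0994  0.074 ]
catch [0.5053 0.0734 0.03  ]
[[-0.9646  0.2637 -0.0003]
 [ 0.2637  0.9646 -0.0015]
 [-0.0001 -0.0015 -1.    ]]
```

Call:
tcp_steps:
  rows:
    - [[-0.489,-0.367,0.08],0.11,1]
    - [[-0.489,-0.367,0.08],0.11,1]
    - [[-0.489,-0.367,0.08],0.11,1]
    - [[-0.489,-0.367,0.08],0.11,1]
    - [[-0.489,-0.367,0.08],0.11,1]
    - [[-0.489,-0.367,0.08],0.11,1]
    - [[-0.489,-0.367,0.08],0.11,1]
    - [[-0.489,-0.367,0.08],0.11,1]
    - [[-0.489,-0.367,0.08],0.11,1]
    - [[-0.489,-0.367,0.08],0.11,1]
    - [[-0.489,-0.367,0.08],0.11,1]
    - [[-0.489,-0.367,0.08],0.11,1]
    - [[-0.489,-0.367,0.08],0.11,1]
    - [[-0.489,-0.367,0.08],0.11,1]
    - [[-0.489,-0.367,0.08],0.11,1]
    - [[-0.489,-0.367,0.08],0.11,1]
  grip_force: 25

```text
time: 1.75
position: [0.5454, 0.1461, 0.1426]
tool_rot: [-0.584, -3.086, -0.001]
ft_force: [-0.5, 0.4, 1.0]
grip_width: 1.002
grip_force: 0.0
```

```bash
python3 - <<'E'
from h import *
s=ctrl.get_state();im=ctrl.get_image('wrist');cv2.imwrite('pics/w1.png',im[:,:,::-1])
np.save('w1.npy',s,allow_pickle=True);print(s['time'],s['position'],R.from_rotvec(s['tool_rot']).as_matrix().round(4))
E
```

```text
1.75 [0.54543295 0.14613545 0.1425578 ] [[-9.309e-01  3.653e-01 -6.000e-04]
 [ 3.653e-01  9.309e-01  1.000e-03]
 [ 9.000e-04  7.000e-04 -1.000e+00]]
```

View pics/w1.png

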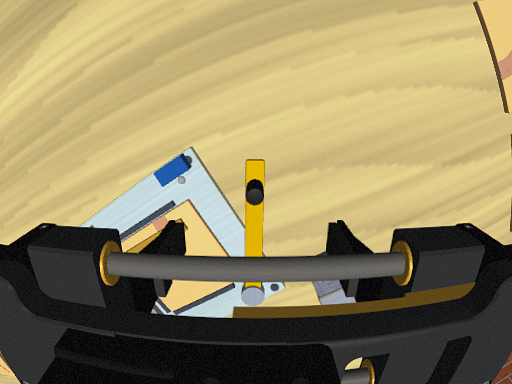

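The wrist view shows the yellow bar running vertically, aligned with the tool. The post top is at about (254,186), the hinge pin at (252,294) and the blue catch at (173,170).

```bash
python3 - <<'E'
from h import *
np.set_printoptions(precision=4,suppress=True)
s=np.load('w1.npy',allow_pickle=True).item();im=cv2.imread('pics/w1.png')[:,:,::-1].copy()
print(blobs(im,(0,0,0),(180,255,60),20,(235,150,275,220))[0],blobs(im,(18,180,120),(30,255,255),50,(235,150,275,300))[0])
p=plane('wrist',(254.3,186),.0665,s);h=plane('wrist',(252,295),.0385,s);e=plane('wrist',(255.5,160),.0325,s)
print(p,h,e,np.linalg.norm((p-h)[:2]))
T=R.from_rotvec(s['tool_rot']).as_matrix()
print('tool delta post',T.T@(p-s['position']),'hinge',T.T@(h-s['position']),'catch',plane('wrist',(173,170),.03,s))
E
```

```text
[(np.int32(348), array([254.4, 192.1]), array([246, 179,  18,  26], dtype=int32))] [(np.int32(411), array([254.9, 170. ]), array([246, 159,  19,  30], dtype=int32)), (np.int32(932), array([253.7, 228.8]), array([245, 199,  19,  58], dtype=int32)), (np.int32(71), array([252.6, 283.8]), array([245, 282,  16,   6], dtype=int32))]
[0.5345 0.1484 0.0665] [0.6554 0.0978 0.0385] [0.5203 0.1551 0.0325] 0.13100022328616226
tool delta post [ 0.0109 -0.0019  0.0761] hinge [-0.1201 -0.0049  0.1039] catch [0.4998 0.0771 0.03  ]
```

```bash
python3 - <<'E'
from h import *
np.set_printoptions(precision=4,suppress=True)
s=np.load('w1.npy',allow_pickle=True).item()
T=R.from_rotvec(s['tool_rot']).as_matrix()
h=plane('wrist',(252,295),.0385,s)
for v in(194,196,197):
    p=plane('wrist',(254.2,v),.0665,s);print(p,T.T@(p-s['position']),np.linalg.norm((p-h)[:2]))
print(ctrl.get_state()['position'])
E
```

```text
[0.541  0.1458 0.0665] [ 0.0039 -0.002   0.0761] 0.12403419117261645
[0.5426 0.1451 0.0665] [ 0.0022 -0.002   0.0761] 0.12227564851038701
[0.5434 0.1448 0.0665] [ 0.0013 -0.002   0.0761] 0.12139361876240215
[0.5455 0.1462 0.1426]
```

Call:
tcp_steps:
  rows:
    - [[0.0015,-0.002,0.04],0,1]
    - [[0.0015,-0.002,0.08],0,1]
    - [[0.0015,-0.002,0.103],0,1]
    - [[0.0015,-0.002,0.103],0,1]
    - [[0.0015,-0.002,0.103],0,0]
    - [[0.0015,-0.002,0.103],0,0]
    - [[0.0015,-0.002,0.103],0,0]
    - [[0.0015,-0.002,0.103],0,0]
    - [[0.0015,-0.002,0.103],0,0]
  grip_force: 25

```text
time: 2.7
position: [0.5447, 0.143, 0.0404]
tool_rot: [0.588, 3.085, 0.001]
ft_force: [1.0, -0.1, 0.6]
grip_width: 0.631
grip_force: 0.0
```

Call:
tcp_steps:
  rows:
    - [[0,0,0],0,0]
    - [[0,0,0],0,0]
    - [[0,0,0],0,0]
    - [[0,0,0],0,0]
    - [[0,0,0],0,0]
    - [[0,0,0],0,0]
    - [[0,0,0],0,0]
    - [[0,0,0],0,0]
  grip_force: 25

```text
time: 3.5
position: [0.5442, 0.1429, 0.0395]
tool_rot: [-0.588, -3.086, -0.0]
ft_force: [0.2, 0.4, -0.5]
grip_width: 0.176
grip_force: 25.0
```

Call:
tcp_steps:
  rows:
    - [[-0.0003,-0.009,0],-0.075,0]
    - [[-0.001,-0.0187,0],-0.15,0]
    - [[-0.0025,-0.028,0],-0.225,0]
    - [[-0.0047,-0.0371,0],-0.3,0]
    - [[-0.0075,-0.046,0],-0.375,0]
    - [[-0.0112,-0.0547,0],-0.45,0]
    - [[-0.0139,-0.0603,0],-0.5,0]
    - [[-0.0139,-0.0603,0],-0.5,0]

```text
time: 4.3
position: [0.5368, 0.0809, 0.0396]
tool_rot: [-0.194, 3.132, -0.0]
ft_force: [5.1, 0.3, -4.6]
grip_width: 0.177
grip_force: 25.0
```

```bash
python3 -c "
from h import *
s=ctrl.get_state();T=R.from_rotvec(s['tool_rot']).as_matrix();print(s['position'],T[:2,:2],s['ft_force'])"
```

```text
[0.53677657 0.0809291  0.0396438 ] [[-0.99238275 -0.12312677]
 [-0.12312727  0.99239088]] [ 5.05634259  0.29974117 -4.59456509]
```

Call:
tcp_steps:
  rows:
    - [[-0.0015,-0.003,0],-0.025,0]
    - [[-0.0015,-0.006,0],-0.05,0]
    - [[-0.0015,-0.008,0],-0.06,0]
    - [[-0.0015,-0.008,0],-0.06,0]

```text
time: 4.7
position: [0.5375, 0.0763, 0.0396]
tool_rot: [-0.289, 3.127, 0.005]
ft_force: [-0.2, 5.5, -2.0]
grip_width: 0.175
grip_force: 25.0
```

```bash
python3 -c "
from h import *
s=ctrl.get_state();T=R.from_rotvec(s['tool_rot']).as_matrix();print(s['position'],T[:2,:2],T.T@s['ft_force'])"
```

```text
[0.53752921 0.07630977 0.03955981] [[-0.98310258 -0.18305465]
 [-0.18305213  0.98309836]] [-0.75606431  5.42600729  2.04970003]
```

Call:
tcp_steps:
  rows:
    - [[0,-0.002,0],0,0]
    - [[0,-0.004,0],0,0]
    - [[0,-0.004,0],0,0]
    - [[0,-0.004,0],0,0]

```text
time: 5.1
position: [0.5376, 0.0762, 0.0396]
tool_rot: [-0.292, 3.128, 0.011]
ft_force: [-1.5, 11.3, -1.1]
grip_width: 0.179
grip_force: 25.0
```

```bash
python3 -c "
from h import *
s=ctrl.get_state();T=R.from_rotvec(s['tool_rot']).as_matrix();print(s['position'],T[:2,:2],T.T@s['ft_force'])"
```

```text
[0.53755962 0.07620044 0.03956197] [[-0.9826965  -0.18522251]
 [-0.18522116  0.98267245]] [-0.56638339 11.34913612  1.13284358]
```

Call:
tcp_steps:
  rows:
    - [[0,0.004,0],0,0]
    - [[0,0.0075,0],0,0]
    - [[0,0.0075,0],0,0.5]
    - [[0,0.0075,0],0,0.5]
    - [[0,0.0075,0],0,0.5]
    - [[0,0.0075,0],0,0.5]
    - [[0,0.0075,0],0,0.5]
    - [[0,0.0075,-0.05],0,0.5]
    - [[0,0.0075,-0.09],0,0.5]
    - [[0,0.0075,-0.09],0,0.5]
    - [[0,0.0075,-0.09],0,0.5]

```text
time: 6.2
position: [0.5375, 0.0775, 0.1307]
tool_rot: [-0.287, 3.126, 0.001]
ft_force: [0.5, -0.2, 0.1]
grip_width: 0.498
grip_force: 0.0
```

```bash
python3 - <<'E'
from h import *
s=ctrl.get_state();np.save('w2.npy',s,allow_pickle=True)
a=ctrl.get_image('wrist')
cv2.imwrite('pics/w2.png',a[:,:,::-1])
print(s['position'],R.from_rotvec(s['tool_rot']).as_matrix().round(4),s['joint_positions'])
E
```

```text
[0.53748073 0.07748537 0.13065202] [[-9.833e-01 -1.822e-01  2.300e-03]
 [-1.822e-01  9.833e-01  1.000e-03]
 [-2.500e-03  6.000e-04 -1.000e+00]] [-0.48907356  0.15887004  0.32604646  1.84798796 -0.05645683  1.14111258
  1.61059098]
```

View pics/w2.png

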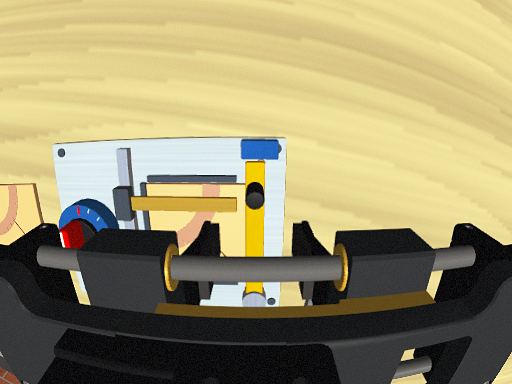

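The keeper bar runs parallel to the jig edge with its end at the blue catch. Post top is at (255,190) and the knob is at lower left, near (75,235). Next I go above the knob.

Call:
tcp_steps:
  rows:
    - [[-0.05,-0.1865,0],0,1]
    - [[-0.05,-0.1865,0],0,1]
    - [[-0.05,-0.1865,0],0,1]
    - [[-0.05,-0.1865,0],0,1]
    - [[-0.05,-0.1865,0],0,1]
    - [[-0.05,-0.1865,0],0,1]
    - [[-0.05,-0.1865,0],0,1]

```text
time: 6.95
position: [0.6189, -0.0953, 0.128]
tool_rot: [0.289, -3.126, -0.002]
ft_force: [-0.7, -0.0, 0.3]
grip_width: 0.982
grip_force: 0.0
```

```bash
python3 - <<'E'
from h import *
np.set_printoptions(precision=4,suppress=True)
s=np.load('w2.npy',allow_pickle=True).item()
d=plane('wrist',(255.5,162),.0325,s)-plane('wrist',(254.5,285),.0325,s);e=plane('wrist',(286,140),.012,s)-plane('wrist',(281,295),.012,s)
f=plane('wrist',(54,145),.012,s)-plane('wrist',(285,139),.012,s)
g=lambda v:np.arctan2(v[1],v[0]);print('bar',g(d),'edge',g(e),'long edge',g(f)-np.pi/2)
s=ctrl.get_state();np.save('w3.npy',s,allow_pickle=True)
a=ctrl.get_image('wrist');cv2.imwrite('pics/w3.png',a[:,:,::-1])
print(s['position'],R.from_rotvec(s['tool_rot']).as_matrix().round(4),s['joint_positions'])
print(blobs(a,(0,180,90),(6,255,255),50)[0],blobs(a,(105,120,40),(125,255,255),50)[0])
E
```

```text
bar -2.9675508763095673 edge -2.9565522894060536 long edge -2.9680652486364956
[ 0.6189 -0.0953  0.128 ] [[-0.983  -0.1836 -0.0028]
 [-0.1836  0.983   0.0012]
 [ 0.0026  0.0017 -1.    ]] [-0.2402  0.3494  0.4336  1.6434 -0.1565  1.1863  1.985 ]
[(np.int32(866), array([253.5, 204.4]), array([245, 174,  18,  59], dtype=int32)), (np.int32(83), array([507.5, 378.4]), array([500, 370,  12,  14], dtype=int32))] [(np.int32(488), array([439.3, 108.2]), array([423,  99,  33,  20], dtype=int32)), (np.int32(2597), array([252.7, 186.2]), array([215, 152,  78,  77], dtype=int32))]
```

View pics/w3.png

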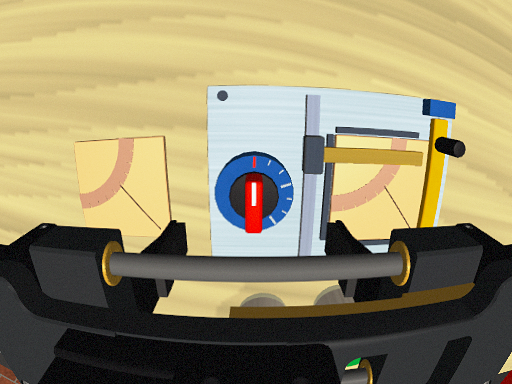

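The bar and plate-edge angles agree (-2.968 rad), so the keeper is shut. The wrist view shows the knob housing centred near (254,191), the bar vertical with its pointer at the red tick (254,161), and the long third-stop tick at (286,185).

```bash
python3 - <<'E'
from h import *
np.set_printoptions(precision=4,suppress=True)
s=np.load('w3.npy',allow_pickle=True).item();T=R.from_rotvec(s['tool_rot']).as_matrix()
im=cv2.imread('pics/w3.png')[:,:,::-1].copy();m=blobs(im,(105,120,40),(125,255,255),50,(200,140,310,240))[1]
c=max(cv2.findContours(m,0,1)[0],key=cv2.contourArea)
P=np.array([plane('wrist',p[0],.036,s)[:2] for p in c],np.float32);(q,r)=cv2.minEnclosingCircle(P);print('housing',q,r)
r=blobs(im,(0,180,90),(6,255,255),50,(235,165,275,240))[1];ys,xs=np.nonzero(r)
for y in(178,182,186,195,205,215,225,231): print(y,xs[ys==y].min() if (ys==y).any() else '',xs[ys==y].max() if (ys==y).any() else '')
a=plane('wrist',(253.7,233),.074,s);b=plane('wrist',(254.3,178),.074,s);print(a,b,np.linalg.norm(a-b),np.arctan2(*(a-b)[1::-1]))
for w in (np.r_[q,.036],(a+b)/2):print('delta',T.T@(w-s['position']))
print(ctrl.get_state()['position'])
E
```

```text
housing (0.6178627610206604, -0.09763588011264801) 0.03675765171647072
178 246 261
182 245 262
186 245 262
195 245 261
205 245 262
215 245 262
225 246 261
231 246 260
[ 0.6403 -0.0936  0.074 ] [ 0.5959 -0.1013  0.074 ] 0.0450870955842185 0.17164150275209822
delta [ 0.0012 -0.0023  0.092 ]
delta [ 0.0011 -0.002   0.054 ]
[ 0.6192 -0.0949  0.1284]
```

Call:
tcp_steps:
  rows:
    - [[0.001,-0.002,0.04],0.012,1]
    - [[0.001,-0.002,0.083],0.012,1]
    - [[0.001,-0.002,0.083],0.012,1]
    - [[0.001,-0.002,0.083],0.012,0]
    - [[0.001,-0.002,0.083],0.012,0]
    - [[0.001,-0.002,0.083],0.012,0]
    - [[0.001,-0.002,0.083],0.012,0]
    - [[0.001,-0.002,0.083],0.012,0]
    - [[0.001,-0.002,0.083],0.012,0]
    - [[0.001,-0.002,0.083],0.012,0]
    - [[0.001,-0.002,0.083],0.012,0]
    - [[0.001,-0.002,0.083],0.012,0]
    - [[0.001,-0.002,0.083],0.012,0]
    - [[0.001,-0.002,0.083],0.012,0]
    - [[0.001,-0.002,0.083],0.012,0]
    - [[0.001,-0.002,0.083],0.012,0]
    - [[0.001,-0.002,0.083],0.012,0]
  grip_force: 40

```text
time: 8.7
position: [0.619, -0.0971, 0.0465]
tool_rot: [0.27, -3.129, -0.004]
ft_force: [-2.1, 5.3, 3.3]
grip_width: 0.157
grip_force: 40.0
```

```bash
python3 -c "
from h import *
s=ctrl.get_state();T=R.from_rotvec(s['tool_rot']).as_matrix();print(s['position'],T[:2,:2],T.T@s['ft_force'],s['torque'])"
```

```text
[ 0.6189659  -0.09714056  0.04646813] [[-0.98517139 -0.17156929]
 [-0.17157158  0.98516881]] [ 1.16362482  5.55443229 -3.26415838] [1.16579612 0.51518697 0.01504068]
```

Call:
tcp_steps:
  rows:
    - [[0,0.003,0],0,0]
    - [[0,0.003,0],0,0]

```text
time: 8.9
position: [0.6189, -0.0971, 0.0464]
tool_rot: [-0.268, 3.13, -0.002]
ft_force: [0.1, 0.0, -1.1]
grip_width: 0.157
grip_force: 40.0
```

```bash
python3 -c "
from h import *
s=ctrl.get_state();T=R.from_rotvec(s['tool_rot']).as_matrix();print(s['position'],T[:2,:2],T.T@s['ft_force'],s['torque'])"
```

```text
[ 0.61890821 -0.09706885  0.04644416] [[-0.98542259 -0.17012347]
 [-0.17012412  0.98542165]] [-0.09607778  0.00831269  1.12497407] [ 0.09027755 -0.02608045  0.03685562]
```

Call:
tcp_steps:
  rows:
    - [[0,0,0],0.1,0]
    - [[0,0,0],0.2,0]
    - [[0,0,0],0.3,0]
    - [[0,0,0],0.4,0]
    - [[0,0,0],0.5,0]
    - [[0,0,0],0.6,0]
    - [[0,0,0],0.7,0]
    - [[0,0,0],0.8,0]
    - [[0,0,0],0.84,0]
    - [[0,0,0],0.84,0]

```text
time: 9.9
position: [0.6192, -0.0962, 0.0465]
tool_rot: [1.031, 2.967, -0.0]
ft_force: [-0.2, 1.5, -1.7]
grip_width: 0.156
grip_force: 40.0
```

```bash
python3 -c "
from h import *
s=ctrl.get_state();T=R.from_rotvec(s['tool_rot']).as_matrix();print(s['position'],.1706-np.arctan2(-T[1,0],-T[0,0]),T.T@s['ft_force'],s['torque'])"
```

```text
[ 0.6191576  -0.096169    0.04647543] 0.8393404099371663 [1.08932931 1.07025923 1.71099885] [ 0.27317415 -0.23807699  0.04964602]
```

Call:
tcp_steps:
  rows:
    - [[0,0,0],0.1,0]
    - [[0,0,0],0.2,0]
    - [[0,0,0],0.3,0]
    - [[0,0,0],0.38,0]
    - [[0,0,0],0.418,0]
    - [[0,0,0],0.418,0]
    - [[0,0,0],0.418,0]

```text
time: 10.6
position: [0.6195, -0.0959, 0.0465]
tool_rot: [1.621, 2.69, 0.001]
ft_force: [4.0, 1.6, -4.6]
grip_width: 0.159
grip_force: 40.0
```

```bash
python3 - <<'E'
from h import *
s=ctrl.get_state();T=R.from_rotvec(s['tool_rot']).as_matrix();print(s['position'],.1706-np.arctan2(-T[1,0],-T[0,0]),T.T@s['ft_force'],s['torque'])
a=ctrl.get_image('wrist');t=ctrl.get_image('top')
np.save('w4.npy',s,allow_pickle=True);cv2.imwrite('pics/top4.png',t[:,:,::-1])
z=ctrl.get_image('scene');
cv2.imwrite('pics/w4.png',np.vstack([cv2.resize(a[100:260,130:390],(780,480))[:,:,::-1]]))
cv2.imwrite('pics/s4.png',cv2.resize(z[145:255,195:345],None,fx=5,fy=5,interpolation=cv2.INTER_CUBIC)[:,:,::-1])
E
```

```text
[ 0.61952652 -0.09587143  0.04651005] 1.255523999554218 [-0.49350172  4.30831031  4.62219871] [ 0.332274   -0.78043347 -0.06019127]
```

View pics/w4.png

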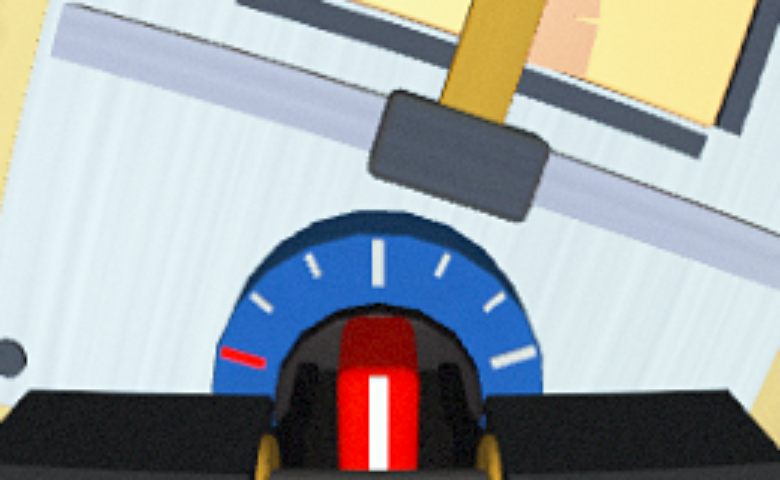

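View pics/s4.png

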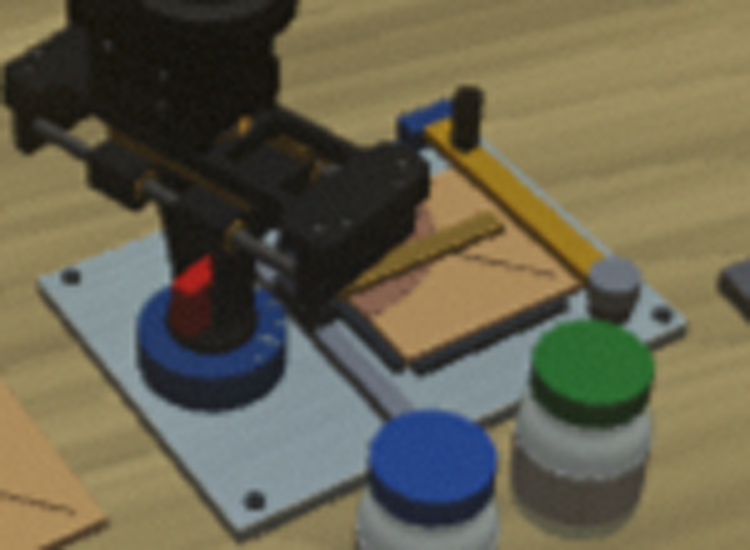

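The white pointer line (x≈378) lines up with the long third tick (x≈377) in the wrist crop. In the scene view the keeper is in its catch and the tile and jars have not moved. Handing in.

```bash
python3 -c "
from bench import ctrl
print(ctrl.close_job())"
```

```text
the job is handed in; nothing more can be done
None
```

The keeper is snapped shut, the knob is gripped and held at the third stop (tool turned 1.256 rad, pointer on the long tick), and the job was handed in at about 11 s; the hand-in returned no verdict.

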